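Crank the specimen under the microscope

ROBOT

A 6-joint arm with a two-finger parallel gripper is mounted at the origin on the work surface. World frame = base frame: x ahead of the robot, y to its left, z up, the work surface at z = 0. Lengths are in m, angles in rad, forces in N, time in s.
With the tool pointing down it reaches from about 0.25 to 0.775 m from the base axis. Payload 8.9 kg.
Tool frame: the origin (TCP) lies midway between the tips of the shut fingers; the grasp point (between the pads) lies 19 mm behind it (grip_point_offset is the distance from the TCP to the grasp point, in m); z points along the fingers, x is the direction in which the jaws open and shut, and the axes are right-handed (so a half turn about z gives the same grasp; the last joint's range is limited). The gripper opens to 85 mm and grips with 20 to 120 N. Pads are 22 mm wide; open, the fingers measure 114 mm over their backs; the gripper's body (76 mm by 85 mm) begins 54 mm behind the grasp point. The pads swing forward as they close: fully open they stand 13 mm farther back than shut.
Start: joints at [-1.382, 0.291, -0.153, 1.127, 0, 1.431], TCP at [0.169, -0.497, 0.231] pointing down, gripper open.
Joint ranges: [-2.52, 2.52], [-0.91, 1.74], [-1.3, 1.37], [-1.96, 2.02], [-1.52, 1.47], [-3.14, 3.14]. Speed limits (rad/s): [2.22, 2.22, 2.79, 3.14, 3.14, 3.14].

INTERFACE

Orientations are given as a unit quaternion [w, x, y, z].
In Python, from bench import observe, read_camera, hand_in, grip_point_offset gives the robot as it stands.
- The arm moves only by the tool play_rows, never from a script. Its argument "motion" is a list that holds one entry, the list of rows, each a list of 5 numbers: the shift along the tool's x, y, z in mm, then the turn about the tool's z in rad, then the opening in per cent of the stroke, from 0 (shut) to 100 (fully open). In form: [[[tx, ty, tz, yaw, grip], ...]]. A call has 1 to 10 rows; each row is the pose to reach, as a shift and turn from the pose commanded when the call began, along the tool's axes at that moment; what a row does not reach only later rows make up. A row lasts 1/12 s, in which the tool goes at most 41.7 mm and 7.16 degrees, less where a joint would pass 70% of its speed; a pose out of reach is approached as far as the arm can. A call with a gripper value outside its range is refused whole. The fingers move at their own pace and stop on an object; the grip force is fixed at half the most. Time passes only in rows, so rows that repeat a pose let the fingers close. It gives the time, the measured TCP pose, the force and the opening at its end, in the units of the state.
- observe(): the state, without advancing time (a new reading comes with each control period).
- read_camera(name): name is "side" or "top"; returns a dict with "pixels" (384x512x3 uint8, blue, green, red), "mtx" (3x3 intrinsics, pixels), "k1" (the pictures are not rectified: a ray, as slopes to the right and down, at radius r is drawn at 1 + k1 r^2 times it, then the intrinsics apply), "R" (3x3) and "t" (3): a world point X has camera coordinates R X + t. Camera axes: x right, y down, z forward; pixel columns grow to the right and rows downward; lengths in m; the calibration is good to about 2 mm. A picture is of the moment at which its call begins. There is no depth.
- hand_in(): hands the job in, once; it reports no verdict.
The state is a dict: "time_s": time; "joint_positions": joint angles; "joint_velocities": joint speeds; "effort": joint torques, N m; "tool_pos": TCP position; "orientation": TCP orientation; "wrist_force": force on the tool from outside, world axes, zero at the start; "moment": the same for the moment, N m; "gripper_width": opening from 0.0 (shut) to 1.0 (fully open).
Only numpy, scipy, OpenCV 4.12 (cv2) and the standard library are available. Lean on these libraries where they do the work, as an engineer would, in place of code of your own. Each camera call takes 0.05 s, during which the arm holds its last target. There are 200 camera calls.

TASK

Pick up the loose hand crank, fit its square socket fully down onto the square shaft end on top of the stage's gearbox, and wind it clockwise (seen from above) until the red pointer on the carriage is in line with the green index mark, so that the specimen lies under the objective. Leave the crank standing fully seated on the shaft and let go of it. Do not shift the wash bottle, slide box or petri dish.

Things in the scene. Friction and masses are not known exactly. Their poses are not given: they have to be found in the camera images.
- crank: Loose aluminium hand crank, about 0.2 kg, standing upright on its hub at any yaw, balanced. Origin: centre of the hub's underside; z up, x along the arm to the orange grip. Hub: square block 30 x 30 mm, 45 mm tall, sides along x and y. Flat arm 16 mm wide, 8 mm thick, top flush with the hub's. On -x a steel ball counterweight, 28 mm, 45 mm from the axis, centre 39 mm up.
- crank_hub (a point): On the crank's hub axis, 32 mm above the hub's underside; axes as the crank's. A good place to carry it: the hub's sides facing +y and -y are flat, 30 mm apart and free from top to bottom. A square socket 18 x 18 mm (sides along x and y), 30 mm deep, opens in the hub's underside.
- crank_handle (a point): Middle of the crank's orange grip: an upright cylinder 20 mm in diameter, 45 mm tall (46 to 92 mm above the hub's underside), 65 mm from the hub axis. This point is 69 mm above the underside. The grip spins freely on its pin, so it can be held and carried round the circle without turning the hand.
- shaft_seat (a point): On the vertical shaft axis, 66 mm above the table: top of the brass collar (36 mm across) on which the underside of a seated crank rests. The steel square rises 26 mm above it: 16 x 16 mm, sides along this point's x and y, the top 5 mm tapering to 8 x 8 mm. Turns with the shaft. The crank fits in four quarter-turn positions, with about 7 degrees of play. Gearbox below: 92 x 92 mm, 60 mm tall.
- shaft (a joint): Angle of the square shaft in rad, 0 at the start, growing clockwise seen from above; range -2 to 27. It turns against a steady friction of about 0.12 N m (2 N at the crank's grip) and stays where it is left. One clockwise turn moves the carriage 16 mm away from the gearbox, towards the microscope.
- pointer (a point): Tip of the red pointer (6 mm wide) on the edge of the black carriage (110 x 100 mm, top 53 mm above the table) that carries the glass slide with the green specimen. z is up; y points from the microscope to the gearbox along the carriage's travel; the carriage travels towards -y when the shaft turns clockwise.
- index (a point): End of the green index mark (6 mm wide) on the white strip from the microscope's foot beside the carriage, level with the pointer, below the objective. Axes parallel to the pointer's. The pointer starts 24 to 42 mm from it on the gearbox side; they are in line when the offset along y is zero (2 mm apart along x).
- drive_unit: The fixed stage: gearbox and white bed. The origin is on the table under the shaft axis, z up; the bed, 120 mm wide, runs 280 mm along -y from it.
- microscope: Fixed white and black microscope 350 mm high beyond the bed's far end, an obstacle. The origin is on the table under the objective, y points to the gearbox; its arm and column reach to 260 mm along -y, 75 mm to either side; its 50 mm high index strip lies 81 to 101 mm out on +x.
- wash_bottle: White bottle with blue cap, 60 mm in diameter, 150 mm tall; origin at the centre of its underside. Leave alone.
- slide_box: Closed black slide box 85 x 130 x 33 mm; origin at the centre of its underside. Leave alone.
- petri_dish: Closed clear petri dish with red medium, 90 mm in diameter, 14 mm tall; origin at the centre of its underside. Leave alone.
There are look-alikes about, which are no part of the job. What is shaped like the crank but purple or turquoise is not meant.

How it is judged:
By the outcome, as a careful person would: the job done as asked, in the order asked, and still so for the second after the job is handed in, with the robot touching nothing.
It also fails if it takes over 72 s, if anything falls off the work surface, if the arm or the gripper's body presses on something with over 40 N, if the wrist force passes 120 N, or if a joint passes its speed limit or range.

## Working session

There is one attempt and no reset: what is moved stays moved. The work goes in short steps, Python scripts to look and compute and a tool call to move; the robot and the scene stay as the last step left them, time stands still between calls to the robot, and variables do not carry over. Pictures are saved under pics/ and viewed, about 8 in all and at most 12, crops included, and the job is handed in when it is done.

Besides the shell and the picture viewer there is one more tool, called after "Request:" by a JSON object that holds its "api" and its "payload", one argument or row to a line. play_rows: Moves the arm, as the interface text tells. Its arguments: {"type":"object","properties":{"motion":{"type":"array","items":{"type":"array","items":{"type":"array","items":{"type":"number"}}}}},"required":["motion"]}

```bash
ls; mkdir -p pics; cat > h.py <<'E'
import numpy as np, cv2
from bench import observe, read_camera, hand_in, grip_point_offset
from scipy.spatial.transform import Rotation as Ro
def snap(name,f):
    c=read_camera(name); cv2.imwrite(f'pics/{f}.png',c['pixels']); np.savez(f'pics/{f}.npz',**{k:np.array(v) for k,v in c.items()}); return c
def load(f): return dict(np.load(f'pics/{f}.npz'))
def ray(c,u,v):
    K=np.array(c['mtx']);k=float(c['k1']);R=np.array(c['R']);t=np.array(c['t'])
    d=np.array([(u-K[0,2])/K[0,0],(v-K[1,2])/K[1,1]]);s=d.copy()
    for _ in range(30): s=d/(1+k*(s@s))
    return -R.T@t, R.T@np.array([s[0],s[1],1])
def atz(c,u,v,z):
    o,d=ray(c,u,v); return o+d*(z-o[2])/d[2]
def proj(c,X):
    K=np.array(c['mtx']);p=np.array(c['R'])@np.array(X)+np.array(c['t']);s=p[:2]/p[2];s=s*(1+float(c['k1'])*(s@s))
    return np.array([K[0,0]*s[0]+K[0,2],K[1,1]*s[1]+K[1,2]])
def crop(f,u0,v0,w,h,s,out):
    im=cv2.imread(f'pics/{f}.png')[v0:v0+h,u0:u0+w]; cv2.imwrite(f'pics/{out}.png',cv2.resize(im,None,fx=s,fy=s,interpolation=cv2.INTER_CUBIC))
E
python3 - <<'E'
from h import *
a=snap('top','top0');b=snap('side','side0')
for c in(a,b): print(c['mtx'],c['k1'],-np.array(c['R']).T@np.array(c['t']),c['R'])
o=observe();print(o,grip_point_offset)
E
```

```text
pics
[[471.81907427   0.         254.74378166]
 [  0.         471.81907427 190.02893761]
 [  0.           0.           1.        ]] -0.1777514453602424 [0.41503459 0.26732074 1.29708851] [[-0.01869884 -0.9997541   0.01192006]
 [-0.99693567  0.01773774 -0.07618826]
 [ 0.07595809 -0.01330816 -0.9970222 ]]
[[354.91665035   0.         249.77944602]
 [  0.         354.91665035 192.56256957]
 [  0.           0.           1.        ]] -0.08096129160718173 [0.26696347 0.93274596 0.60565789] [[-0.94232235 -0.33467666 -0.00448527]
 [-0.19698141  0.56535941 -0.80097882]
 [ 0.2706047  -0.75389673 -0.59867589]]
{'time_s': 0.1, 'joint_positions': array([-1.38232468e+00,  2.91230869e-01, -1.54012068e-01,  1.12671380e+00,
       -3.27192596e-05,  1.43151581e+00]), 'joint_velocities': array([-3.08461416e-03, -1.16742148e-03,  1.20898930e-03, -4.80373710e-04,
       -4.16923082e-04, -5.19794601e-05]), 'effort': array([ 2.40242000e-03, -5.37977672e+01,  3.31918538e+01,  9.16509336e-03,
       -1.67935032e-04,  1.09292372e-06]), 'tool_pos': array([ 0.16893692, -0.49667494,  0.23080061]), 'orientation': array([-3.88203525e-04,  8.12993001e-01, -5.82273169e-01, -4.31511965e-04]), 'wrist_force': array([ 1.01364835, -0.4341588 , -0.03698574]), 'moment': array([-0.04069374, -0.00387145, -0.0699054 ]), 'gripper_width': 1.003743646200147} 0.0187
```

View pics/top0.png

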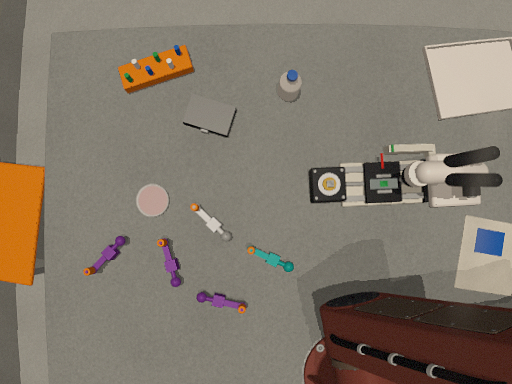

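View pics/side0.png

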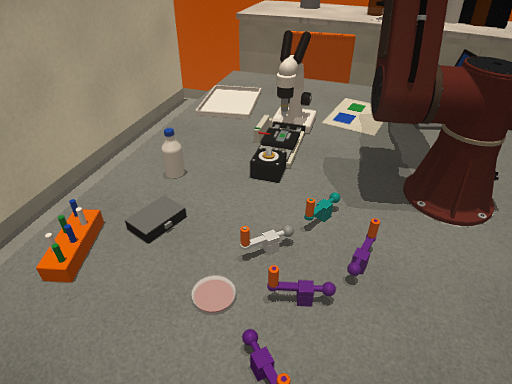

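The top view shows crank-shaped things at (212,222) aluminium with an orange grip at (194,207) and a grey ball at (227,237), at (270,258) turquoise, and three purple ones at (105,257), (170,262) and (222,301). Only the aluminium one fits. The gearbox is at (328,184), and the red pointer at (382,160) with the green mark at (392,149). I'll confirm in enlarged crops.

```bash
python3 - <<'E'
from h import *
import numpy as np
im=cv2.imread('pics/top0.png')
a=cv2.resize(im[192:252,180:245],None,fx=6,fy=6,interpolation=cv2.INTER_CUBIC)
b=cv2.resize(im[140:212,300:440],None,fx=5.6,fy=5.6,interpolation=cv2.INTER_CUBIC)
b=b[:, :790]
out=np.zeros((a.shape[0]+0,0,3),np.uint8)
cv2.imwrite('pics/c1.png',a)
cv2.imwrite('pics/c2.png',b)
m=np.zeros((600,800,3),np.uint8)
s=im[140:212,300:440]; m1=cv2.resize(s,None,fx=4,fy=4,interpolation=cv2.INTER_CUBIC); m2=cv2.resize(im[192:252,180:245],None,fx=5,fy=5,interpolation=cv2.INTER_CUBIC)
m[:288,:560]=m1; m[300:600,:325]=m2
si=cv2.imread('pics/side0.png'); m3=cv2.resize(si[110:190,240:330],None,fx=5,fy=5,interpolation=cv2.INTER_CUBIC)
m[295:295+300,340:340+450]=m3[:300]  # rows 110..170
cv2.imwrite('pics/m.png',m)
E
```

```text
(no output)
```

View pics/m.png

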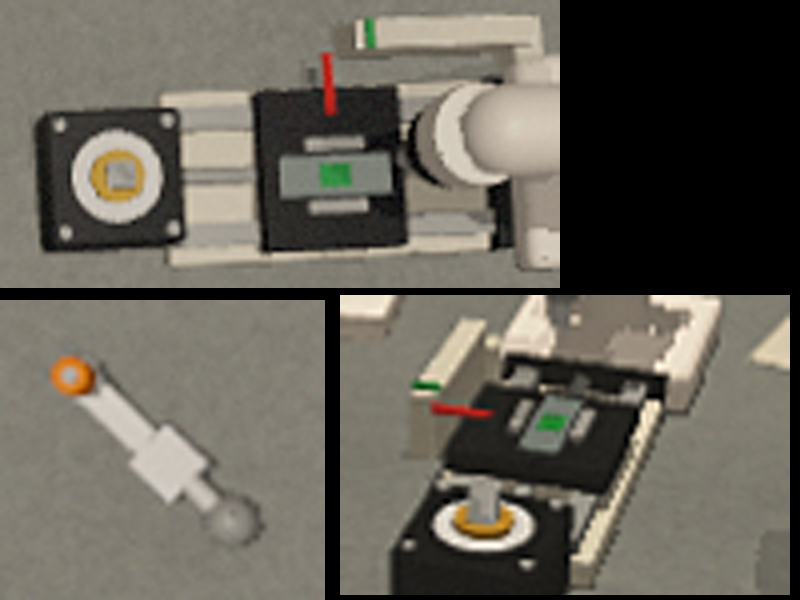

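The lower-left crop confirms the aluminium crank: hub at crop (170,464), orange grip (70,376), steel ball (235,520). In the upper crop the collar is at (117,175), the pointer tip at (327,53) and the index end at (369,47).

```bash
python3 - <<'E'
from h import *
c=load('top0')
A=lambda x,y,z:atz(c,300+x/4-.4,140+y/4-.4,z)
B=lambda x,y,z:atz(c,180+x/5-.4,192+(y-300)/5-.4,z)
P=dict(hub=B(170,464,.045),grip=B(70,376,.092),ball=B(235,520,.039),collar=A(117,175,.066),disk=A(117,175,.062),sqtop=A(122,174,.092),ptr=A(327,53,.053),idx=A(370,47,.053),spec=A(335,175,.055))
g=[A(40,115,.06),A(178,106,.06),A(184,243,.06),A(47,250,.06)]
for k,v in P.items(): print(k,v.round(4))
print(np.round(g,4),np.mean(g,0))
print('gear edges',[np.linalg.norm(g[i]-g[i-1]) for i in range(4)])
d=P['grip']-P['hub'];print('arm',np.linalg.norm(d[:2]),np.degrees(np.arctan2(d[1],d[0])))
d=P['grip']-P['ball'];print('arm',np.linalg.norm(d[:2]),np.degrees(np.arctan2(d[1],d[0])))
d=P['collar']-P['spec'];print('stage y',np.degrees(np.arctan2(d[1],d[0])))
for e in [(g[0]-g[1]),(g[3]-g[2])]: print(np.degrees(np.arctan2(e[1],e[0])))
print(np.linalg.norm((P['ptr']-P['idx'])))
o=observe();R=Ro.from_quat(np.roll(o['orientation'],-1)).as_matrix();print(R.round(3), 'jaw yaw',np.degrees(np.arctan2(R[1,0],R[0,0])))
# enlarged crops of the square and of crank from side
im=cv2.imread('pics/top0.png')[170:198,314:344]; im=cv2.resize(im,None,fx=13,fy=13,interpolation=cv2.INTER_CUBIC)
s=cv2.imread('pics/side0.png')[135:180,248:290]; s=cv2.resize(s,None,fx=9,fy=9,interpolation=cv2.INTER_CUBIC)
m=np.zeros((420,800,3),np.uint8); m[:im.shape[0],:im.shape[1]]=im; m[:s.shape[0],400:400+s.shape[1]]=s
cv2.imwrite('pics/m2.png',m)
E
```

```text
hub [0.421  0.3613 0.045 ]
grip [0.4666 0.4085 0.092 ]
ball [0.3907 0.3276 0.039 ]
collar [0.523  0.0552 0.066 ]
disk [0.5234 0.0545 0.062 ]
sqtop [0.5213 0.0564 0.092 ]
ptr [ 0.6047 -0.094   0.053 ]
idx [ 0.6085 -0.1244  0.053 ]
spec [ 0.5215 -0.0953  0.055 ]
[[0.5643 0.1044 0.06  ]
 [0.569  0.0115 0.06  ]
 [0.4776 0.0106 0.06  ]
 [0.4747 0.1022 0.06  ]] [0.52139902 0.05718973 0.06      ]
gear edges [np.float64(0.08960407165357918), np.float64(0.09294842325185242), np.float64(0.09140634379884523), np.float64(0.09164779265145756)]
arm 0.06557261306813147 45.978073236252314
arm 0.11089936437549153 46.82213502194886
stage y 89.43337437485248
92.88355524228916
91.78373356397441
0.03059650125761104
[[ 0.322 -0.947 -0.   ]
 [-0.947 -0.322  0.001]
 [-0.001 -0.    -1.   ]] jaw yaw -71.221178732108
```

View pics/m2.png

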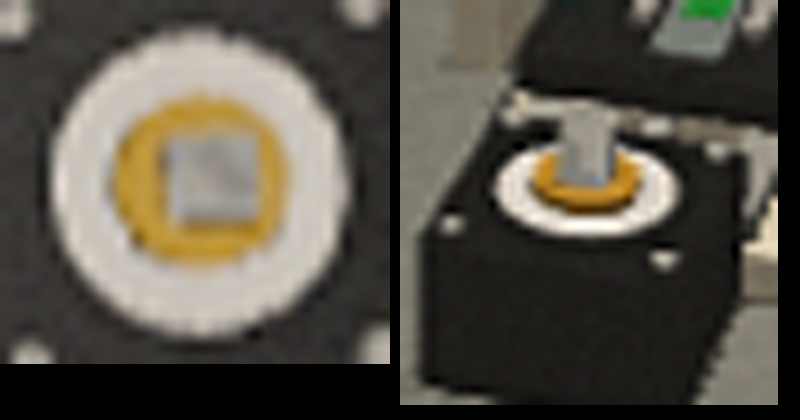

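The enlarged square looks turned slightly (roughly 5–10°) on its collar, centred near (0.522, 0.056). I'm starting the approach now and will refine on the way. Jaw yaw 136.5° at the crank keeps joint 6 near 0.

Request:
{"api": "play_rows", "payload": {
  "motion": [
    [[-24,-17,0,-0.12,100],[-49,-34,0,-0.24,100],[-73,-51,0,-0.36,100],[-98,-69,0,-0.48,100],[-122,-86,0,-0.6,100],[-146,-103,0,-0.72,100],[-171,-120,0,-0.84,100],[-195,-137,0,-0.96,100],[-219,-154,0,-1.08,100],[-244,-172,0,-1.2,100]]
  ]
}}

```text
time_s: 0.93
tool_pos: [0.2532, -0.2093, 0.2312]
orientation: [-0.0, 1.0, -0.019, -0.0]
wrist_force: [0.9, -0.0, -0.5]
gripper_width: 1.001
```

```bash
cat >> h.py <<'E'
def go(x,y,z,yaw=None):
    """shift in tool axes (mm) and turn (rad) to world TCP x,y,z, jaw yaw deg"""
    o=observe();R=Ro.from_quat(np.roll(o['orientation'],-1)).as_matrix()
    y0=np.degrees(np.arctan2(R[1,0],R[0,0]))
    d=R.T@(np.array([x,y,z])-o['tool_pos'])*1000
    t=0 if yaw is None else -np.radians((yaw-y0+180)%360-180)
    print('t',round(o['time_s'],2),'pos',o['tool_pos'].round(4),'yaw',round(y0,1),'F',o['wrist_force'].round(1),'w',round(o['gripper_width'],3),'q6',o['joint_positions'][5].round(2))
    print('shift',d.round(1),'turn',round(t,3))
E
python3 - <<'E'
from h import *
go(.337,.075,.2,67.2)
c=load('top0');im=c['pixels'].astype(float)
# silhouette fit of the square on the collar
S=im.max(2)-im.min(2)
vv,uu=np.mgrid[170:198,314:344]
X=np.array([atz(c,u,v,.066) for u,v in zip(uu.ravel(),vv.ravel())])
s=S[170:198,314:344]
cen=X[s.ravel()>50]
print('collar mean',cen[:,:2].mean(0), 'extent',cen[:,:2].min(0),cen[:,:2].max(0))
sm=S[170:198,314:344]/np.percentile(s,97)
from scipy.optimize import minimize
K=8
def mask(p):
    x,y,a=p;pts=[]
    for h,z in((.008,.066),(.008,.087),(.004,.092)):
        for k in range(4):
            t=a+np.pi/4+k*np.pi/2;pts.append(proj(c,[x+h*2**.5*np.cos(t),y+h*2**.5*np.sin(t),z]))
    hull=cv2.convexHull(((np.array(pts)-[314,170]+.5)*K*16-8).astype(np.int32).reshape(-1,1,2))
    m=np.zeros((28*K,30*K),np.uint8);cv2.fillConvexPoly(m,hull,255,shift=4)
    return cv2.resize(m,(30,28),interpolation=cv2.INTER_AREA)/255.
yc,xc=np.mgrid[0:28,0:30]
cu=proj(c,[.5222,.056,.066])-[314,170]
w=(np.hypot(xc-cu[0],yc-cu[1])<5.5)
res=[]
for a in range(-45,45,3):
  best=min((( ((1-np.clip(sm,0,1)-mask((x,y,np.radians(a))))**2*w).sum(),x,y) for x in np.arange(.518,.527,.001) for y in np.arange(.052,.061,.001)))
  res.append((round(best[0],3),a,best[1].round(4),best[2].round(4)))
print(sorted(res)[:8])
E
```

```text
t 0.93 pos [ 0.2532 -0.2093  0.2312] yaw -2.2 F [ 0.9 -0.  -0.5] w 1.001 q6 0.69
shift [  73.  -287.2   31.2] turn -1.21
collar mean [0.52252466 0.05596481] extent [0.50537476 0.03848298] [0.53986643 0.07097208]
[(np.float64(0.985), 0, np.float64(0.522), np.float64(0.054)), (np.float64(1.025), 3, np.float64(0.522), np.float64(0.054)), (np.float64(1.119), -3, np.float64(0.522), np.float64(0.054)), (np.float64(1.268), 6, np.float64(0.522), np.float64(0.054)), (np.float64(1.595), 9, np.float64(0.522), np.float64(0.054)), (np.float64(1.601), -6, np.float64(0.522), np.float64(0.054)), (np.float64(2.052), -9, np.float64(0.523), np.float64(0.054)), (np.float64(2.054), 12, np.float64(0.522), np.float64(0.054))]
```

The square fits best at yaw about 1.5° and (0.522, 0.0545); the collar extents agree.

Request:
{"api": "play_rows", "payload": {
  "motion": [
    [[7,-29,3,-0.12,100],[15,-57,6,-0.24,100],[22,-86,9,-0.36,100],[29,-115,12,-0.48,100],[37,-144,15,-0.6,100],[44,-172,18,-0.72,100],[51,-201,21,-0.84,100],[58,-230,24,-0.97,100],[66,-258,28,-1.09,100],[73,-287,31,-1.21,100]]
  ]
}}

```text
time_s: 1.77
tool_pos: [0.3386, 0.0745, 0.2]
orientation: [0.0, 0.833, 0.554, 0.0]
wrist_force: [-0.3, -0.3, 0.4]
gripper_width: 0.996
```

```bash
python3 - <<'E'
from h import *
go(.421,.3613,.15,136.5)
c=load('top0')
# refine crank: orange ring blob at grip top, hub/arm blob
im=c['pixels'].astype(int);b,g,r=im[...,0],im[...,1],im[...,2]
sub=np.s_[195:250,183:242]
m=(r-b>60)[sub];v,u=np.nonzero(m);print('orange',u.mean()+183,v.mean()+195,len(u))
G=im.mean(2)[sub];m2=((G>160)&~m).astype(np.uint8)
n,l,st,ce=cv2.connectedComponentsWithStats(m2);print(st,ce+[183,195])
k=1+np.argmax(st[1:,4]);
er=cv2.erode((cv2.resize((l==k).astype(np.uint8)*255,None,fx=8,fy=8,interpolation=cv2.INTER_LINEAR)>127).astype(np.uint8),cv2.getStructuringElement(cv2.MORPH_ELLIPSE,(63,63)))
v,u=np.nonzero(er);h=((u.mean()+.5)/8-.5+183,(v.mean()+.5)/8-.5+195) if len(u) else None
print('hub px',h, atz(c,*h,.045) if h else None)
E
```

```text
t 1.77 pos [0.3386 0.0745 0.2   ] yaw 67.2 F [-0.3 -0.3  0.4] w 0.996 q6 0.4
shift [296.3 -35.   50. ] turn -1.209
orange 194.0 206.74545454545455 55
[[   0    0   59   55 3000]
 [  10   11    2    2    4]
 [  13   14   27   25  240]
 [  42   41    1    1    1]] [[212.19866667 222.07466667]
 [193.5        206.5       ]
 [209.77083333 221.26666667]
 [225.         236.        ]]
hub px (np.float64(212.68541013584118), np.float64(223.73530564263322)) [0.42282276 0.36375191 0.045     ]
```

Request:
{"api": "play_rows", "payload": {
  "motion": [
    [[30,-4,5,-0.12,100],[60,-7,10,-0.24,100],[90,-10,15,-0.36,100],[120,-14,20,-0.48,100],[150,-17,25,-0.6,100],[180,-21,30,-0.72,100],[210,-25,35,-0.84,100],[240,-28,40,-0.96,100],[270,-32,45,-1.08,100],[297,-35,50,-1.21,100]]
  ]
}}

```text
time_s: 2.6
tool_pos: [0.423, 0.3616, 0.1496]
orientation: [-0.0, 0.372, 0.928, -0.0]
wrist_force: [-0.1, -0.2, 0.7]
gripper_width: 1.002
```

```bash
python3 - <<'E'
from h import *
go(.4215,.3617,.014,136.3)
snap('side','s1');c=snap('top','t1')
m=np.zeros((480,800,3),np.uint8)
S=load('s1');p=proj(S,[.42,.36,.08]).astype(int);q=proj(c,[.42,.36,.08]).astype(int)
for i,(k,p) in enumerate((('s1',p),('t1',q))):
    x,y=max(p[0]-40,0),max(p[1]-48,0);im=cv2.imread(f'pics/{k}.png')[y:y+96,x:x+80];print(k,x,y)
    im=cv2.resize(im,None,fx=5,fy=5,interpolation=cv2.INTER_CUBIC);m[:im.shape[0],i*400:i*400+im.shape[1]]=im
cv2.imwrite('pics/m3.png',m)
E
```

```text
t 2.6 pos [0.423  0.3616 0.1496] yaw 136.3 F [-0.1 -0.2  0.7] w 1.002 q6 -0.23
shift [  1.2  -0.9 135.6] turn -0.001
s1 232 174
t1 173 176
```

View pics/m3.png

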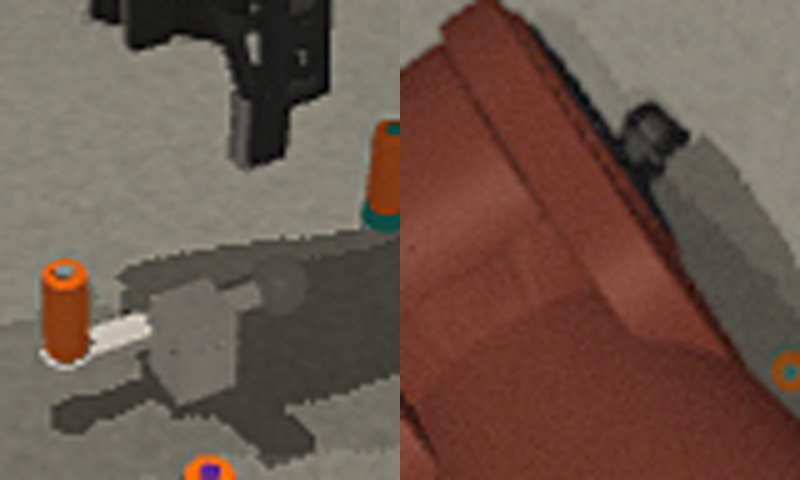

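The side crop shows the open fingers over the hub (hub at crop (195,340)), with the grip and ball clear of the jaw line. I'm going down and closing.

Request:
{"api": "play_rows", "payload": {
  "motion": [
    [[1,-1,40,0,100],[1,-1,75,0,100],[1,-1,105,0,100],[1,-1,125,0,100],[1,-1,135,0,100],[1,-1,135,0,100],[1,-1,135,0,25],[1,-1,135,0,20],[1,-1,135,0,20],[1,-1,135,0,20]]
  ]
}}

```text
time_s: 3.53
tool_pos: [0.4225, 0.3603, 0.0166]
orientation: [0.001, 0.375, 0.927, 0.001]
wrist_force: [-1.4, -0.5, 0.8]
gripper_width: 0.456
```

Request:
{"api": "play_rows", "payload": {
  "motion": [
    [[0,0,0,0,20],[0,0,0,0,20],[0,0,0,0,20],[0,0,-20,0,20],[0,0,-60,0,20],[0,0,-100,0,20],[0,0,-125,0,20],[0,0,-130,0,20]]
  ]
}}

```text
time_s: 4.2
tool_pos: [0.424, 0.3613, 0.1505]
orientation: [0.002, 0.375, 0.927, 0.003]
wrist_force: [0.9, 0.6, -2.7]
gripper_width: 0.342
```

```bash
python3 - <<'E'
from h import *
go(.522,.0545,.16,91.5)
go(.522,.0545,.16,181.5)
snap('side','s2')
crop('s2',200,120,120,110,5,'s2c')
E
```

```text
t 4.2 pos [0.424  0.3613 0.1505] yaw 135.9 F [ 0.9  0.6 -2.7] w 0.342 q6 -0.23
shift [-283.9 -152.1  -10.1] turn 0.775
t 4.2 pos [0.424  0.3613 0.1505] yaw 135.9 F [ 0.9  0.6 -2.7] w 0.342 q6 -0.23
shift [-283.9 -152.1  -10.1] turn -0.796
```

View pics/s2c.png

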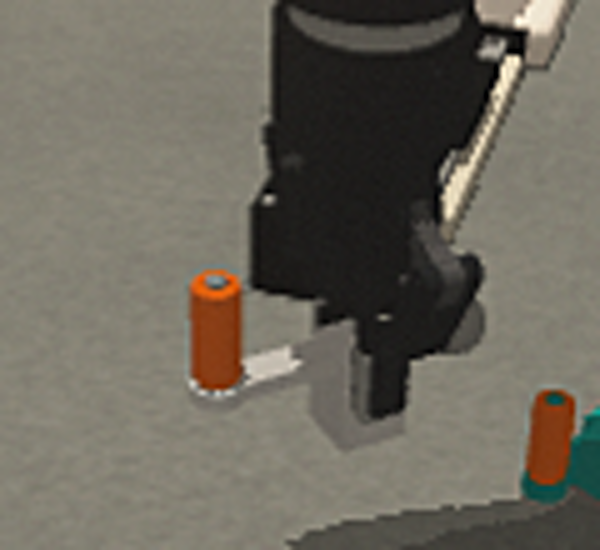

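The crank is held level; the grip top in the crop is at (215,280), which is pixel (243,176). I'm checking the hub's offset in the grip against that, and the bottle's clearance.

```bash
python3 - <<'E'
from h import *
c=load('s2');o=observe()
im=c['pixels'].astype(int)
for z in (.226,.228,.230):
    g=atz(c,200+215/5-.4,120+281/5-.4,z);d=g[:2]-o['tool_pos'][:2];print('grip',g.round(4),d.round(4),np.linalg.norm(d),np.degrees(np.arctan2(d[1],d[0])))
print('exp grip px',proj(c,[.424+.065*np.cos(np.radians(45.9)),.3613+.065*np.sin(np.radians(45.9)),.1505-.0145+.092]))
t=load('top0');print('bottle',atz(t,290,88,.1),atz(t,292,76,.15))
E
```

```text
grip [0.4694 0.4088 0.226 ] [0.0459 0.0478] 0.06631571035002512 46.16788532843943
grip [0.4683 0.4116 0.228 ] [0.0449 0.0506] 0.06762135948462318 48.439819909426724
grip [0.4673 0.4143 0.23  ] [0.0438 0.0534] 0.0690292151141741 50.6224017412484
exp grip px [242.8118681  174.71209462]
bottle [0.77214194 0.15414733 0.1       ] [0.78854744 0.15286336 0.15      ]
```

Request:
{"api": "play_rows", "payload": {
  "motion": [
    [[-28,-10,-1,0.08,20],[-57,-25,-2,0.16,20],[-85,-40,-3,0.24,20],[-114,-56,-4,0.32,20],[-142,-72,-5,0.4,20],[-170,-88,-6,0.48,20],[-199,-104,-7,0.56,20],[-227,-120,-8,0.64,20],[-256,-137,-9,0.71,20],[-284,-152,-10,0.775,20]]
  ]
}}

```text
time_s: 5.08
tool_pos: [0.519, 0.0513, 0.1538]
orientation: [-0.001, 0.699, 0.715, -0.001]
wrist_force: [0.7, 0.0, -1.8]
gripper_width: 0.341
```

```bash
python3 - <<'E'
from h import *
go(.522,.0545,.11,91.5)
snap('side','s3')
c=load('s3');p=proj(c,[.522,.055,.12]).astype(int);print(p)
crop('s3',p[0]-60,p[1]-65,120,110,5,'s3c')
E
```

```text
t 5.08 pos [0.519  0.0513 0.1538] yaw 91.3 F [ 0.7  0.  -1.8] w 0.341 q6 -0.06
shift [ 3.2  3.2 43.8] turn -0.004
[269 137]
```

View pics/s3c.png

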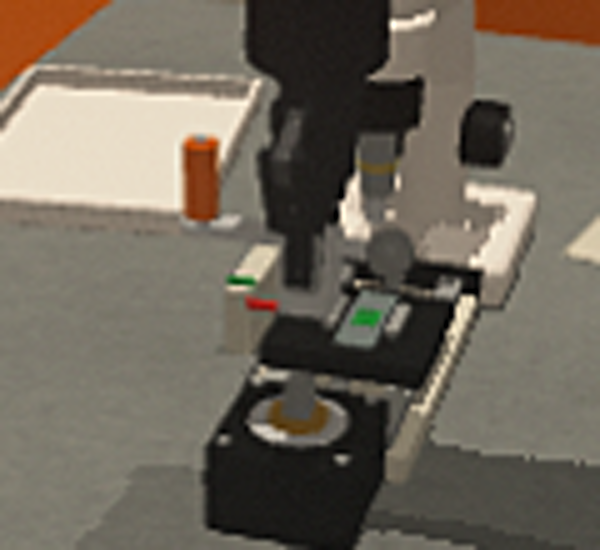

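The hub hangs over the shaft (hub bottom at crop (308,305), shaft at (300,395)). I'm settling with the correction, then lowering to just above the square.

Request:
{"api": "play_rows", "payload": {
  "motion": [
    [[3,3,10,0,20],[3,3,20,0,20],[3,3,30,0,20],[3,3,35,0,20],[3,3,35,0,20],[3,3,35,0,20]]
  ]
}}

```text
time_s: 5.63
tool_pos: [0.5221, 0.0568, 0.1197]
orientation: [-0.001, 0.697, 0.717, -0.0]
wrist_force: [1.8, 0.4, -1.4]
gripper_width: 0.34
```

```bash
python3 - <<'E'
from h import *
go(.522,.0545,.081,91.5)
snap('side','s4');c=load('s4')
crop('s4',235,100,70,75,8,'s4c')
o=observe()
print('shaft top px',proj(c,[.522,.0545,.092]),'collar',proj(c,[.522,.0545,.066]))
x,y,z=o['tool_pos'];a=np.radians(o and 1.3)
for h,s in ((z-.015,.015),):
  for i,j in((1,1),(1,-1),(-1,-1),(-1,1)): print((proj(c,[x+i*s,y+j*s,h])-[235,100]).round(1)*8)
print('grip top',(proj(c,[x+.065,y+.0015,z-.015+.092])-[235,100])*8)
E
```

```text
t 5.63 pos [0.5221 0.0568 0.1197] yaw 91.6 F [ 1.8  0.4 -1.4] w 0.34 q6 -0.06
shift [-2.3 -0.1 38.7] turn 0.001
shaft top px [268.85248427 146.39175757] collar [268.61808446 154.05708665]
[216.8 354.4]
[241.6 316.8]
[320.  329.6]
[296. 368.]
grip top [96.55958784 82.85839698]
```

View pics/s4c.png

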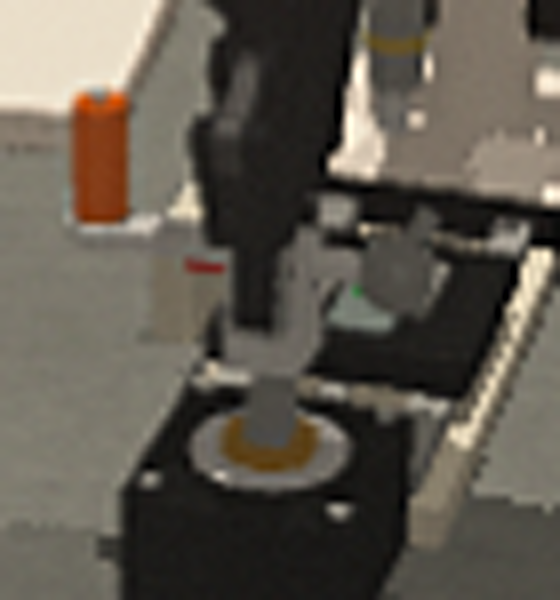

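The projected hub and collar both show the same ~1 px bias, so relative to each other the hub is about 2 mm too far in y. I'm correcting that and lowering onto the taper.

Request:
{"api": "play_rows", "payload": {
  "motion": [
    [[-2,0,2,0,20],[-2,0,5,0,20],[-2,0,8,0,20],[-2,0,11,0,20],[-2,0,14,0,20],[-2,0,17,0,20],[-2,0,19,0,20],[-2,0,19,0,20]]
  ]
}}

```text
time_s: 6.35
tool_pos: [0.5233, 0.0532, 0.1011]
orientation: [0.001, 0.698, 0.716, -0.0]
wrist_force: [2.4, -4.6, -2.9]
gripper_width: 0.339
```

```bash
python3 - <<'E'
from h import *
go(.522,.0545,.081,91.5); print(observe()['moment'])
E
```

```text
t 6.35 pos [0.5233 0.0532 0.1011] yaw 91.5 F [ 2.4 -4.6 -2.9] w 0.339 q6 -0.06
shift [ 1.4 -1.3 20.1] turn -0.001
[-1.23133462 -0.27143507 -0.04203778]
```

Request:
{"api": "play_rows", "payload": {
  "motion": [
    [[0,0,3,0,20],[0,0,6,0,20],[0,0,9,0,20],[0,0,12,0,20],[0,0,15,0,20],[0,0,18,0,20],[0,0,19,0,20],[0,0,19,0,20]]
  ]
}}

```text
time_s: 7.02
tool_pos: [0.5232, 0.053, 0.0825]
orientation: [0.001, 0.698, 0.716, -0.001]
wrist_force: [-1.0, -5.2, 3.1]
gripper_width: 0.34
```

```bash
python3 - <<'E'
from h import *
go(.522,.0545,.081,91.5); print(observe()['moment'])
E
```

```text
t 7.02 pos [0.5232 0.053  0.0825] yaw 91.5 F [-1.  -5.2  3.1] w 0.34 q6 -0.06
shift [ 1.5 -1.1  1.5] turn -0.001
[-1.30632356  0.1034505   0.03642571]
```

Request:
{"api": "play_rows", "payload": {
  "motion": [
    [[0,0,1,0,20],[0,0,2,0,20],[0,0,3,0,20],[0,0,3,0,20]]
  ]
}}

```text
time_s: 7.35
tool_pos: [0.5234, 0.0531, 0.0822]
orientation: [0.002, 0.698, 0.716, -0.0]
wrist_force: [-12.1, -5.9, 37.8]
gripper_width: 0.339
```

Fully down: it stops at TCP 0.082 with 38 N of contact. I'm unloading, opening and lifting.

Request:
{"api": "play_rows", "payload": {
  "motion": [
    [[0,0,-3,0,20],[0,0,-3,0,70],[0,0,-3,0,100],[0,0,-3,0,100],[0,0,-3,0,100],[0,0,-25,0,100],[0,0,-55,0,100],[0,0,-85,0,100],[0,0,-105,0,100],[0,0,-105,0,100]]
  ]
}}

```text
time_s: 8.18
tool_pos: [0.5252, 0.0542, 0.1882]
orientation: [0.002, 0.698, 0.716, 0.002]
wrist_force: [0.9, 0.3, -0.2]
gripper_width: 1.0
```

```bash
python3 - <<'E'
from h import *
snap('side','s5');c=load('s5')
crop('s5',225,90,90,90,6,'s5c')
im=c['pixels'].astype(int);b,g,r=im[...,0],im[...,1],im[...,2]
m=(r-b>70);m[:90]=0;m[180:]=0;m[:,:225]=0;m[:,290:]=0
n,l,st,ce=cv2.connectedComponentsWithStats(m.astype(np.uint8));print(st[1:],ce[1:])
print('exp grip mid/top if seated',proj(c,[.522+.065,.0562,.066+.069]),proj(c,[.587,.0562,.158]))
go(.587,.0562,.185,91.5)
E
```

```text
[[244 122   7  17  95]
 [258 131  12   3  20]
 [267 158   3   1   3]] [[247.44210526 130.26315789]
 [262.7        132.5       ]
 [268.         158.        ]]
exp grip mid/top if seated [247.67875359 130.09029127] [247.61564948 122.86372847]
t 8.23 pos [0.5243 0.0542 0.1861] yaw 91.5 F [ 0.2 -0.3 -0.7] w 1.0 q6 -0.06
shift [ 0.3 62.7  1.4] turn 0.0
```

View pics/s5c.png

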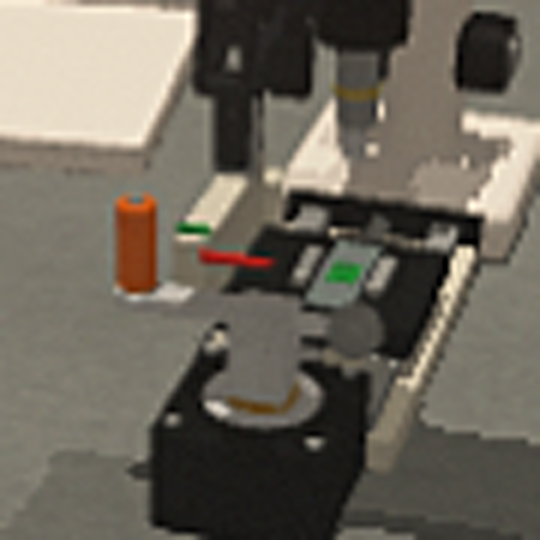

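The crank stands seated: the grip measures (247.4,130.3) against an expected (247.7,130.1) for a seated crank, and the hub is flush on the collar at crop (262,400). Next I grasp the orange grip.

Request:
{"api": "play_rows", "payload": {
  "motion": [
    [[0,30,0,0,100],[0,55,0,0,100],[0,62,0,0,100],[0,62,15,0,100],[0,62,40,0,100],[0,62,60,0,100],[0,62,66,0,100],[0,62,66,0,60],[0,62,66,0,30],[0,62,66,0,10]]
  ]
}}

```text
time_s: 9.07
tool_pos: [0.5854, 0.0557, 0.1193]
orientation: [0.0, 0.698, 0.716, 0.0]
wrist_force: [-0.3, -0.3, 0.8]
gripper_width: 0.6
```

Request:
{"api": "play_rows", "payload": {
  "motion": [
    [[0,0,0,0,10],[0,0,0,0,10],[0,0,0,0,10],[0,0,0,0,10]]
  ]
}}

```text
time_s: 9.4
tool_pos: [0.5856, 0.0557, 0.1191]
orientation: [0.001, 0.698, 0.716, 0.001]
wrist_force: [1.8, -0.2, 4.1]
gripper_width: 0.216
```

```bash
cat >> h.py <<'E'
def orbit(n,step,start=None,c=(.522,.0545),r=.065):
    """rows (tool x,y mm) for n clockwise steps of step deg about the shaft from the present TCP angle"""
    o=observe();R=Ro.from_quat(np.roll(o['orientation'],-1)).as_matrix();p=o['tool_pos']
    a0=np.degrees(np.arctan2(p[1]-c[1],p[0]-c[0])) if start is None else start
    print('t',round(o['time_s'],2),'pos',p.round(4),'ang',round(a0,1),'rad',np.hypot(p[0]-c[0],p[1]-c[1]).round(4),'F',o['wrist_force'].round(1),'w',round(o['gripper_width'],3))
    for k in range(1,n+1):
        a=np.radians(a0-step*k);d=R.T@(np.array([c[0]+r*np.cos(a),c[1]+r*np.sin(a),p[2]])-p)*1000
        print(round(a0-step*k,1),d[:2].round(0))
def offs(f):
    """pointer/index offset along stage y (mm) from the top and side pictures by colour"""
    c=load(f);im=c['pixels'].astype(int);b,g,r=im[...,0],im[...,1],im[...,2];res={}
    def tip(m,z,best):
        v,u=np.nonzero(m); return None if len(u)<2 else np.array([atz(c,x,y,z) for x,y in zip(u,v)])
    box=[(proj(c,[x,y,.053])) for x in(.56,.63) for y in(-.17,-.05)];lo=np.floor(np.min(box,0)).astype(int);hi=np.ceil(np.max(box,0)).astype(int)
    W=np.zeros(r.shape,bool);W[lo[1]:hi[1],lo[0]:hi[0]]=1
    P=tip(W&(r-np.maximum(g,b)>70),.053,0);G=tip(W&(g-np.maximum(r,b)>40),.053,0)
    for k,q in(('red',P),('green',G)):
        if q is not None: print(f,k,len(q),'mean',q.mean(0)[:2].round(4),'min',q.min(0)[:2].round(4),'max',q.max(0)[:2].round(4))
E
python3 - <<'E'
from h import *
orbit(10,15); offs('top0'); offs('s5')
E
```

```text
t 9.4 pos [0.5856 0.0557 0.1191] ang 1.1 rad 0.0636 F [ 1.8 -0.2  4.1] w 0.216
-13.9 [-17.  -1.]
-28.9 [-32.  -8.]
-43.9 [-46. -18.]
-58.9 [-56. -32.]
-73.9 [-62. -47.]
-88.9 [-65. -64.]
-103.9 [-62. -81.]
-118.9 [-56. -97.]
-133.9 [ -45. -110.]
-148.9 [ -32. -120.]
top0 red 41 mean [ 0.5821 -0.0941] min [ 0.5633 -0.0976] max [ 0.6043 -0.0901]
top0 green 14 mean [ 0.6178 -0.1248] min [ 0.6095 -0.1274] max [ 0.626  -0.1219]
s5 red 61 mean [ 0.6256 -0.0986] min [ 0.5677 -0.1511] max [ 0.6643 -0.0476]
s5 green 9 mean [ 0.6196 -0.1249] min [ 0.6112 -0.1304] max [ 0.6268 -0.1197]
```

The jaws hold the grip (21.6% opening, about 18 mm). The offset is about 31 mm, or roughly 1.94 turns. First 150° clockwise:

Request:
{"api": "play_rows", "payload": {
  "motion": [
    [[-8,1,0,0,10],[-17,-1,0,0,10],[-32,-8,0,0,10],[-46,-18,0,0,10],[-56,-32,0,0,10],[-62,-47,0,0,10],[-65,-64,0,0,10],[-62,-81,0,0,10],[-56,-97,0,0,10],[-45,-110,0,0,10]]
  ]
}}

```text
time_s: 10.23
tool_pos: [0.4754, 0.0049, 0.1191]
orientation: [0.002, 0.699, 0.715, -0.001]
wrist_force: [-1.6, -5.4, 8.6]
gripper_width: 0.221
```

```bash
python3 - <<'E'
from h import *
orbit(10,16); 
snap('top','t2');offs('t2');snap('side','s6');offs('s6')
E
```

```text
t 10.23 pos [0.4754 0.0049 0.1191] ang -133.2 rad 0.068 F [-1.6 -5.4  8.6] w 0.221
-149.2 [17. -9.]
-165.2 [ 33. -15.]
-181.2 [ 51. -17.]
-197.2 [ 69. -14.]
-213.2 [85. -6.]
-229.2 [99.  6.]
-245.2 [108.  22.]
-261.2 [113.  39.]
-277.2 [113.  57.]
-293.2 [108.  75.]
t2 green 9 mean [ 0.6217 -0.1245] min [ 0.6177 -0.1275] max [ 0.626  -0.1219]
s6 red 19 mean [ 0.5866 -0.1018] min [ 0.5677 -0.1072] max [ 0.6041 -0.0957]
s6 green 9 mean [ 0.6196 -0.1249] min [ 0.6112 -0.1304] max [ 0.6268 -0.1197]
```

The carriage moves with the crank, with small forces. Continuing.

Request:
{"api": "play_rows", "payload": {
  "motion": [
    [[17,-9,0,0,10],[33,-15,0,0,10],[51,-17,0,0,10],[69,-14,0,0,10],[85,-6,0,0,10],[99,6,0,0,10],[108,22,0,0,10],[113,39,0,0,10],[113,57,0,0,10],[108,75,0,0,10]]
  ]
}}

```text
time_s: 11.17
tool_pos: [0.5468, 0.114, 0.1175]
orientation: [0.001, 0.698, 0.716, -0.004]
wrist_force: [-9.9, -17.7, 1.8]
gripper_width: 0.215
```

```bash
python3 - <<'E'
from h import *
orbit(10,16); 
E
```

```text
t 11.17 pos [0.5468 0.114  0.1175] ang 67.3 rad 0.0645 F [ -9.9 -17.7   1.8] w 0.215
51.3 [-9. 16.]
35.3 [-23.  28.]
19.3 [-39.  36.]
3.3 [-57.  39.]
-12.7 [-75.  37.]
-28.7 [-91.  30.]
-44.7 [-106.   19.]
-60.7 [-116.    4.]
-76.7 [-122.  -13.]
-92.7 [-124.  -31.]
```

The side force shows the command running about 1.5 mm outside the circle, so I'm trimming that in the next stretch.

Request:
{"api": "play_rows", "payload": {
  "motion": [
    [[-10,15,0,0,10],[-24,27,0,0,10],[-40,35,0,0,10],[-58,38,0,0,10],[-76,36,0,0,10],[-92,29,0,0,10],[-107,18,0,0,10],[-117,3,0,0,10],[-123,-14,0,0,10],[-125,-32,0,0,10]]
  ]
}}

```text
time_s: 12.0
tool_pos: [0.5218, -0.0125, 0.1198]
orientation: [0.004, 0.699, 0.715, -0.0]
wrist_force: [2.3, -8.0, 5.4]
gripper_width: 0.223
```

```bash
python3 - <<'E'
from h import *
orbit(10,16); snap('side','s7');offs('s7')
E
```

```text
t 12.0 pos [ 0.5218 -0.0125  0.1198] ang -90.1 rad 0.067 F [ 2.3 -8.   5.4] w 0.223
-106.1 [  5. -18.]
-122.1 [ 13. -34.]
-138.1 [ 25. -48.]
-154.1 [ 40. -57.]
-170.1 [ 57. -63.]
-186.1 [ 75. -63.]
-202.1 [ 93. -58.]
-218.1 [108. -48.]
-234.1 [120. -35.]
-250.1 [129. -19.]
s7 red 22 mean [ 0.5868 -0.1156] min [ 0.5688 -0.1221] max [ 0.6056 -0.1083]
s7 green 9 mean [ 0.6196 -0.1249] min [ 0.6112 -0.1304] max [ 0.6268 -0.1197]
```

The forces fit a centre of about (0.523, 0.053), where the hub seated. Shifting the circle 2 mm and continuing 160°.

Request:
{"api": "play_rows", "payload": {
  "motion": [
    [[4,-17,0,0,10],[11,-33,0,0,10],[23,-47,0,0,10],[38,-56,0,0,10],[55,-62,0,0,10],[73,-62,0,0,10],[91,-57,0,0,10],[106,-47,0,0,10],[118,-34,0,0,10],[127,-18,0,0,10]]
  ]
}}

```text
time_s: 12.88
tool_pos: [0.4996, 0.1155, 0.1184]
orientation: [0.003, 0.698, 0.716, -0.002]
wrist_force: [6.2, -25.9, -9.5]
gripper_width: 0.213
```

```bash
python3 - <<'E'
from h import *
orbit(8,12,c=(.523,.053)); a=snap('side','s8');offs('s8');snap('top','t8');offs('t8')
crop('s8',238,118,60,40,10,'s8c')
E
```

```text
t 12.88 pos [0.4996 0.1155 0.1184] ang 110.5 rad 0.0667 F [  6.2 -25.9  -9.5] w 0.213
98.5 [ 1. 14.]
86.5 [ 2. 27.]
74.5 [-1. 41.]
62.5 [-6. 53.]
50.5 [-14.  64.]
38.5 [-24.  74.]
26.5 [-35.  81.]
14.5 [-48.  85.]
s8 green 9 mean [ 0.6196 -0.1249] min [ 0.6112 -0.1304] max [ 0.6268 -0.1197]
t8 red 41 mean [ 0.5855 -0.1211] min [ 0.5657 -0.1251] max [ 0.6041 -0.1173]
t8 green 15 mean [ 0.6179 -0.125 ] min [ 0.6095 -0.1275] max [ 0.626  -0.1219]
```

View pics/s8c.png

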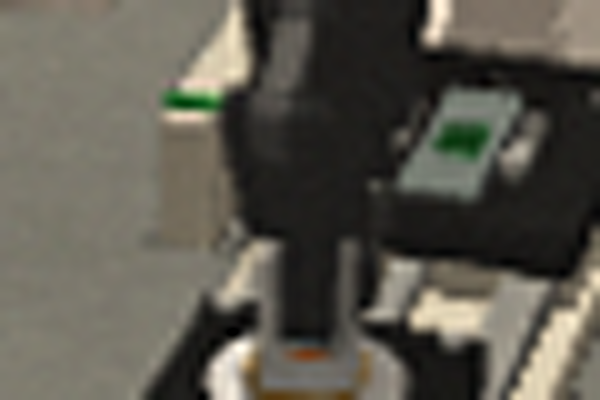

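The side view of the pointer is hidden by the gripper (green mark at crop (192,102)), but the top camera sees both. I need the stage's yaw to carry the pointer line to the mark accurately.

```bash
cat >> h.py <<'E'
def lines(f):
    c=load(f);im=c['pixels'].astype(float);b,g,r=im[...,0],im[...,1],im[...,2];out={}
    box=[(proj(c,[x,y,.053])) for x in(.56,.63) for y in(-.17,-.05)];lo=np.floor(np.min(box,0)).astype(int);hi=np.ceil(np.max(box,0)).astype(int)
    for k,s in(('red',r-np.maximum(g,b)),('green',g-np.maximum(r,b))):
        w=np.clip(s[lo[1]:hi[1],lo[0]:hi[0]]-15,0,None);v,u=np.nonzero(w);W=w[v,u]
        X=np.array([atz(c,x+lo[0],y+lo[1],.053)[:2] for x,y in zip(u,v)])
        if k=='green': q=X[:,0]>.605;X=X[q];W=W[q]
        m=(W[:,None]*X).sum(0)/W.sum();C=((X-m)*W[:,None]).T@(X-m)/W.sum();e,V=np.linalg.eigh(C);d=V[:,1]*np.sign(V[0,1])
        out[k]=m;print(f,k,m.round(4),'dir',np.degrees(np.arctan2(d[1],d[0])).round(1),'len',np.sqrt(12*e[1]).round(4),'wid',np.sqrt(12*e[0]).round(4))
    for th in(0,1,2,3):
        t=np.radians(th);D=out['green']-out['red'];print(th,'offset mm',(1000*(D@[np.sin(t),-np.cos(t)])).round(2),'x gap',(1000*(D@[np.cos(t),np.sin(t)])).round(1))
E
python3 - <<'E'
from h import *
lines('top0');lines('t8')
c=load('top0');im=c['pixels'].astype(int)
# black carriage + gearbox orientation from dark blobs
G=im.max(2);W=np.zeros(G.shape,np.uint8);W[145:215,300:405]=(G[145:215,300:405]<60)
n,l,st,ce=cv2.connectedComponentsWithStats(W)
for k in range(1,n):
    if st[k,4]>400:
        v,u=np.nonzero(l==k);z=.060 if u.mean()<350 else .053
        X=np.array([atz(c,x,y,z)[:2]*1000 for x,y in zip(u,v)],np.float32);print(st[k],cv2.minAreaRect(X))
E
```

```text
top0 red [ 0.5833 -0.0941] dir 1.0 len 0.042 wid 0.0082
top0 green [ 0.6183 -0.1249] dir 4.2 len 0.0194 wid 0.0059
0 offset mm 30.79 x gap 35.0
1 offset mm 31.4 x gap 34.5
2 offset mm 32.0 x gap 33.9
3 offset mm 32.59 x gap 33.4
t8 red [ 0.5912 -0.083 ] dir 65.7 len 0.0901 wid 0.0623
t8 green [ 0.6183 -0.1249] dir 3.9 len 0.0195 wid 0.006
0 offset mm 41.83 x gap 27.1
1 offset mm 42.3 x gap 26.4
2 offset mm 42.75 x gap 25.6
3 offset mm 43.19 x gap 24.9
[ 363  162   42   41 1008] ((526.1192626953125, -99.0044937133789), (107.72338104248047, 114.0018310546875), 0.6876626014709473)
[309 167  37  36 671] ((520.5032348632812, 59.19982147216797), (91.85344696044922, 96.38145446777344), 2.1602513790130615)
```

Remaining offset is about 5.0 mm (stage yaw ≈1.8°), or roughly 112°. I'm going 96° first, with the command trimmed 2 mm inward.

Request:
{"api": "play_rows", "payload": {
  "motion": [
    [[-1,14,0,0,10],[0,27,0,0,10],[-3,40,0,0,10],[-8,52,0,0,10],[-16,63,0,0,10],[-26,73,0,0,10],[-37,80,0,0,10],[-50,84,0,0,10],[-50,84,0,0,10]]
  ]
}}

```text
time_s: 13.73
tool_pos: [0.5843, 0.0677, 0.1186]
orientation: [0.001, 0.699, 0.716, -0.0]
wrist_force: [-1.0, -0.7, 6.1]
gripper_width: 0.215
```

```bash
python3 - <<'E'
from h import *
orbit(4,8,c=(.523,.0535)); snap('side','s9');offs('s9');snap('top','t9');offs('t9')
m=np.zeros((600,800,3),np.uint8)
a=cv2.imread('pics/t9.png')[140:175,365:410];m[:350,:450]=cv2.resize(a,None,fx=10,fy=10,interpolation=cv2.INTER_CUBIC)
b=cv2.imread('pics/s9.png')[118:143,245:290];m[350:600,:450]=cv2.resize(b,None,fx=10,fy=10,interpolation=cv2.INTER_CUBIC)
cv2.imwrite('pics/m9.png',m)
E
```

```text
t 13.73 pos [0.5843 0.0677 0.1186] ang 13.1 rad 0.0629 F [-1.  -0.7  6.1] w 0.215
5.1 [-9.  3.]
-2.9 [-18.   3.]
-10.9 [-27.   2.]
-18.9 [-35.  -1.]
s9 red 18 mean [ 0.5876 -0.1275] min [ 0.5667 -0.1333] max [ 0.6047 -0.1203]
s9 green 9 mean [ 0.6196 -0.1249] min [ 0.6112 -0.1304] max [ 0.6268 -0.1197]
```

View pics/m9.png

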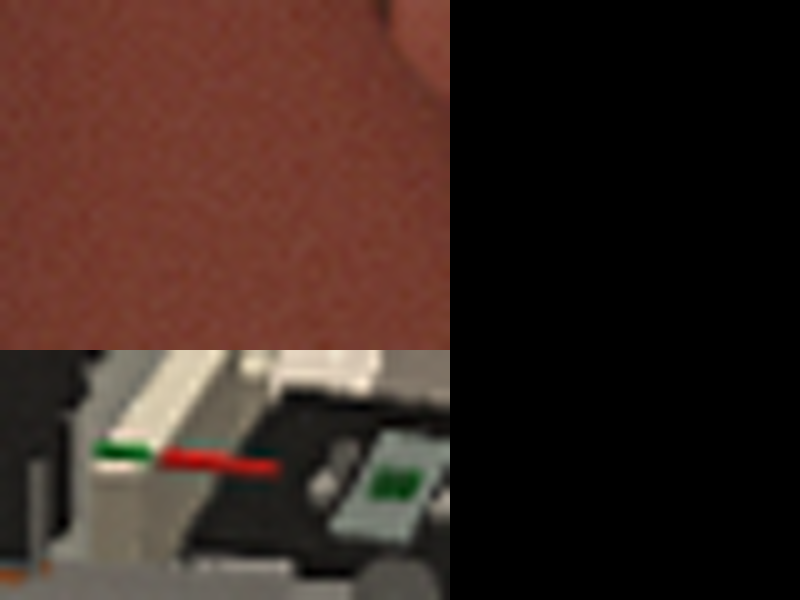

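Side view (lower half): the green line runs (97,446)–(150,455) and the red one (162,458)–(278,468), so they are nearly in line. I'm quantifying this subpixel before trimming; the top view is hidden by the arm here.

```bash
cat >> h.py <<'E'
def sub(f):
    """offset (mm, + = still to go) for stage yaws, from subpixel colour-weighted fits; each line evaluated near the gap"""
    c=load(f);im=c['pixels'].astype(float);b,g,r=im[...,0],im[...,1],im[...,2]
    o={}
    for k,s,xr in(('red',r-np.maximum(g,b),(.572,.609)),('green',g-np.maximum(r,b),(.609,.630))):
        pr=[]
        v,u=np.nonzero(s>12)
        for x,y in zip(u,v):
            X=atz(c,x,y,.053)
            if xr[0]<X[0]<xr[1] and -.145<X[1]<-.085: pr.append([X[0],X[1],s[y,x]])
        q=np.array(pr);w=q[:,2];m=(q[:,:2]*w[:,None]).sum(0)/w.sum();o[k]=m;print(f,k,len(q),m.round(4),'slope deg',np.degrees(np.arctan(np.polyfit(q[:,0],q[:,1],1,w=np.sqrt(w))[0])).round(1))
    D=o['green']-o['red'];print({th:(1000*(D@[np.sin(np.radians(th)),-np.cos(np.radians(th))])).round(2) for th in(0,1,2,3)})
E
python3 - <<'E'
from h import *
for f in('top0','s5','s7','t8','s9'):
    try: sub(f)
    except Exception as e: print(f,e)
E
```

```text
top0 red 48 [ 0.5885 -0.094 ] slope deg 1.7
top0 green 24 [ 0.6186 -0.1248] slope deg 1.5
{0: np.float64(30.79), 1: np.float64(31.31), 2: np.float64(31.82), 3: np.float64(32.33)}
s5 red 28 [ 0.5897 -0.0961] slope deg -1.6
s5 green 11 [ 0.6194 -0.125 ] slope deg 8.0
{0: np.float64(28.86), 1: np.float64(29.37), 2: np.float64(29.87), 3: np.float64(30.37)}
s7 red 27 [ 0.5898 -0.1155] slope deg 1.3
s7 green 11 [ 0.6194 -0.1249] slope deg 8.4
{0: np.float64(9.48), 1: np.float64(10.0), 2: np.float64(10.51), 3: np.float64(11.02)}
t8 red 76 [ 0.5884 -0.113 ] slope deg -14.1
t8 green 24 [ 0.6186 -0.1248] slope deg 1.4
{0: np.float64(11.78), 1: np.float64(12.3), 2: np.float64(12.82), 3: np.float64(13.34)}
s9 red 26 [ 0.5896 -0.1267] slope deg 2.0
s9 green 11 [ 0.6194 -0.1249] slope deg 9.0
{0: np.float64(-1.82), 1: np.float64(-1.3), 2: np.float64(-0.78), 3: np.float64(-0.25)}
```

The side camera is very sensitive to any height difference between pointer and mark: 1 mm of height gives about 1.9 mm of offset. Top measurement minus travel says about 0.6–0.9 mm remain, so I wind 16° more, release, lift clear and check from above.

Request:
{"api": "play_rows", "payload": {
  "motion": [
    [[-4,2,0,0,10],[-9,3,0,0,10],[-14,3,0,0,10],[-18,3,0,0,10],[-18,3,0,0,10],[-18,3,0,0,60],[-18,3,0,0,100],[-18,3,0,0,100],[-18,3,0,0,100],[-18,3,0,0,100]]
  ]
}}

```text
time_s: 14.67
tool_pos: [0.5869, 0.0527, 0.1181]
orientation: [-0.0, 0.698, 0.716, -0.0]
wrist_force: [-0.2, -0.0, 0.7]
gripper_width: 0.912
```

Request:
{"api": "play_rows", "payload": {
  "motion": [
    [[0,0,-20,0,100],[0,0,-50,0,100],[0,0,-80,0,100],[30,-10,-85,0,100],[65,-35,-85,0,100],[100,-65,-85,0,100],[130,-90,-85,0,100],[160,-115,-85,0,100],[190,-140,-85,0,100],[190,-140,-85,0,100]]
  ]
}}

```text
time_s: 15.5
tool_pos: [0.4373, 0.243, 0.2034]
orientation: [-0.001, 0.696, 0.718, -0.0]
wrist_force: [-0.2, -0.2, -0.8]
gripper_width: 0.994
```

```bash
python3 - <<'E'
from h import *
go(.587,.054,.19,91.5)
snap('side','s10');c=snap('top','t10');sub('s10');sub('t10')
m=np.zeros((600,800,3),np.uint8)
a=cv2.imread('pics/t10.png')[138:208,305:405];m[:420,:600]=cv2.resize(a,None,fx=6,fy=6,interpolation=cv2.INTER_CUBIC)
b=cv2.imread('pics/s10.png')[118:148,245:290];m[420:600,:270]=cv2.resize(b,None,fx=6,fy=6,interpolation=cv2.INTER_CUBIC)
cv2.imwrite('pics/m10.png',m)
im=c['pixels'].astype(int);w=np.clip(im[...,2]-im[...,0]-50,0,None)
q=proj(c,[.587,.05,.158]).astype(int);W=np.zeros_like(w);W[q[1]-12:q[1]+12,q[0]-12:q[0]+12]=1;w=w*W
v,u=np.nonzero(w);ww=w[v,u];g=atz(c,(u*ww).sum()/ww.sum(),(v*ww).sum()/ww.sum(),.15);print('grip',g,len(u))
E
```

```text
t 15.5 pos [0.4373 0.243  0.2034] yaw 91.8 F [-0.2 -0.2 -0.8] w 0.994 q6 0.33
shift [-193.6  143.7   12.9] turn 0.005
s10 red 23 [ 0.5923 -0.1274] slope deg -0.9
s10 green 11 [ 0.6194 -0.125 ] slope deg 8.2
{0: np.float64(-2.4), 1: np.float64(-1.92), 2: np.float64(-1.45), 3: np.float64(-0.98)}
t10 red 42 [ 0.5892 -0.1257] slope deg 1.3
t10 green 24 [ 0.6186 -0.1248] slope deg 1.6
{0: np.float64(-0.85), 1: np.float64(-0.34), 2: np.float64(0.17), 3: np.float64(0.69)}
grip [0.58702938 0.05509538 0.15      ] 72
```

View pics/m10.png

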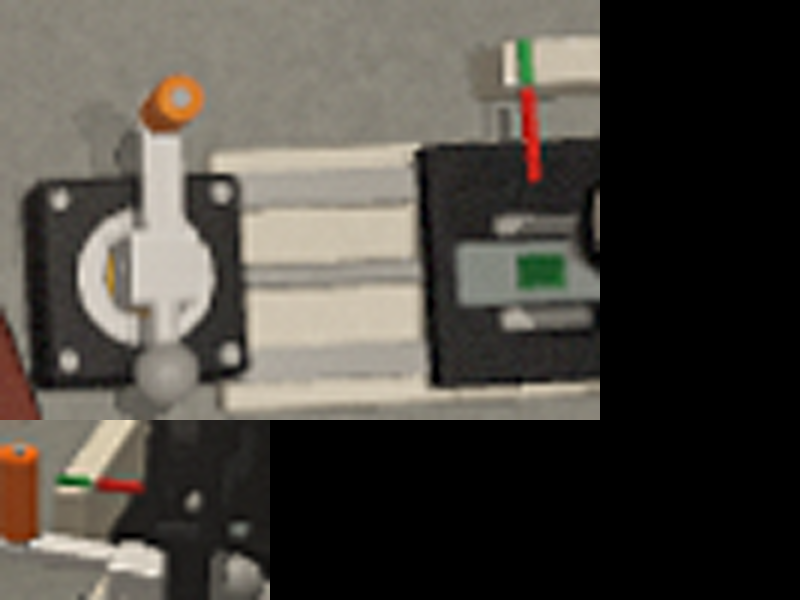

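From above, the green mark (526,40)–(527,85) meets the red pointer at (527,88) and they are in line. The crank stands on its collar. A last numeric check that it is still fully down, against the just-seated picture, and that the three objects have not moved:

```bash
python3 - <<'E'
from h import *
for f,p in(('s5',(.587,.0562)),('s10',(.5875,.0545))):
    c=load(f);im=c['pixels'].astype(int);m=(im[...,2]-im[...,0]>70);m[:112]=0;m[150:]=0;m[:,:238]=0;m[:,255:]=0
    v,u=np.nonzero(m);e=[proj(c,[*p,z]) for z in(.135,.140)]
    print(f,'grip',u.mean().round(2),v.mean().round(2),'rows',v.min(),v.max(),len(u),'exp',e[0].round(2),'if 5mm up',e[1].round(2))
# changes in the three objects' image areas, top view
a,b=load('top0')['pixels'].astype(int),load('t10')['pixels'].astype(int);d=np.abs(a-b).max(2)
for n,(u,v) in dict(bottle=(290,86),box=(210,115),dish=(152,200)).items(): print(n,(d[v-25:v+25,u-28:u+28]>40).sum())
print(observe()['wrist_force'].round(1))
E
```

```text
s5 grip 247.44 130.26 rows 122 138 95 exp [247.68 130.09] if 5mm up [247.67 128.53]
s10 grip 247.56 129.58 rows 122 137 93 exp [247.72 129.81] if 5mm up [247.7  128.26]
bottle 0
box 0
dish 0
[0.8 0.7 0.1]
```

The three objects are unmoved. The grip's side row differs by 0.4 px (~1 mm), so I'm making sure the crank is down with a gentle push on the hub top using shut fingers; the contact height checks the seating too.

Request:
{"api": "play_rows", "payload": {
  "motion": [
    [[-20,8,0,0,0],[-50,21,0,0,0],[-82,34,0,0,0],[-115,48,0,0,0],[-148,61,0,0,0],[-175,73,0,0,0],[-192,80,20,0,0],[-192,80,53,0,0],[-192,80,70,0,0],[-192,80,70,0,0]]
  ]
}}

```text
time_s: 16.43
tool_pos: [0.5251, 0.0474, 0.1297]
orientation: [-0.002, 0.699, 0.715, -0.002]
wrist_force: [-2.1, -0.1, 0.5]
gripper_width: -0.004
```

```bash
python3 -c "
from h import *
go(.523,.0535,.111,91.5)"
```

```text
t 16.43 pos [0.5251 0.0474 0.1297] yaw 91.3 F [-2.1 -0.1  0.5] w -0.004 q6 -0.07
shift [ 6.1 -1.8 18.7] turn -0.003
```

Request:
{"api": "play_rows", "payload": {
  "motion": [
    [[5,-2,5,0,0],[5,-2,10,0,0],[5,-2,14,0,0],[5,-2,17,0,0],[5,-2,19,0,0],[5,-2,20,0,0]]
  ]
}}

```text
time_s: 16.93
tool_pos: [0.525, 0.0543, 0.1134]
orientation: [0.0, 0.698, 0.716, 0.0]
wrist_force: [-0.3, -0.3, 0.3]
gripper_width: -0.004
```

Request:
{"api": "play_rows", "payload": {
  "motion": [
    [[0,0,1,0,0],[0,0,2,0,0],[0,0,3,0,0],[0,0,3,0,0]]
  ]
}}

```text
time_s: 17.27
tool_pos: [0.5251, 0.0542, 0.111]
orientation: [0.0, 0.698, 0.716, 0.0]
wrist_force: [-1.9, -0.1, 7.2]
gripper_width: -0.0
```

Contact at z = 0.111, exactly the seated hub's top (66 + 45 mm), with 7 N. I'm withdrawing and doing a last check.

Request:
{"api": "play_rows", "payload": {
  "motion": [
    [[0,0,-20,0,0],[0,0,-55,0,0],[0,0,-90,0,0],[30,-12,-95,0,0],[65,-30,-95,0,0],[100,-50,-95,0,0],[140,-70,-95,0,0],[180,-80,-95,0,0],[190,-80,-95,0,0],[190,-80,-95,0,0]]
  ]
}}

```text
time_s: 18.1
tool_pos: [0.4392, 0.2447, 0.2055]
orientation: [-0.0, 0.696, 0.718, 0.001]
wrist_force: [-0.4, -0.7, 0.2]
gripper_width: -0.002
```

```bash
python3 - <<'E'
from h import *
go(.5,.2,.2,91.5);snap('top','t11');sub('t11');a,b=load('top0')['pixels'].astype(int),load('t11')['pixels'].astype(int);d=np.abs(a-b).max(2)
for n,(u,v) in dict(bottle=(290,86),box=(210,115),dish=(152,200)).items(): print(n,(d[v-25:v+25,u-28:u+28]>40).sum())
hand_in()
E
```

```text
t 18.1 pos [0.4392 0.2447 0.2055] yaw 91.7 F [-0.4 -0.7  0.2] w -0.002 q6 0.33
shift [-46.5  59.4   5.5] turn 0.004
t11 red 42 [ 0.5892 -0.1257] slope deg 1.4
t11 green 24 [ 0.6186 -0.1248] slope deg 1.5
{0: np.float64(-0.88), 1: np.float64(-0.37), 2: np.float64(0.14), 3: np.float64(0.65)}
bottle 0
box 0
dish 0
the job is handed in; nothing more can be done
```

The aluminium crank is seated on the shaft and wound about 2 turns clockwise. The red pointer is in line with the green index mark, and the robot has let go and withdrawn. I handed in at about 18 s of the 72 s allowed.

- **Alignment:** the last top picture puts the pointer within about 0.2 mm of the mark, taking the stage as turned about 1.5–2°.
- **Seating:** a gentle 7 N push with shut fingers met the hub's top at 0.111 m, exactly the height of a fully seated crank.
- **Other objects:** the wash bottle, slide box and petri dish show no change in the top pictures.
- **Disagreement:** the side camera read the pointer about 1.5 mm past the mark. That view magnifies any height difference between pointer and mark roughly twofold, so I trusted the top view, which also agreed with the crank's travel.

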